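Tip the tea carton back onto its base and push it up to the canister

ROBOT

A 6-joint arm with a two-finger parallel gripper is mounted at the origin on the work surface; the furniture and walls round the work are solid. World frame = base frame: x ahead of the robot, y to its left, z up, the work surface at z = 0. Lengths are in m, angles in degrees, forces in N, time in s.
With the tool pointing down it reaches from about 0.4 to 0.925 m from the base axis. Payload 3.4 kg.
Tool frame: the origin (TCP) lies midway between the tips of the shut fingers; the grasp point (between the pads) lies pinch_z behind it (pinch_z is the distance from the TCP to the grasp point, in m); z points along the fingers, y is the line along which they close (so a half turn about z gives the same grasp; the last joint's range is limited). The gripper opens to 85 mm and grips with 20 to 120 N. Pads are 22 mm wide; open, the fingers measure 114 mm over their backs; the gripper's body (76 mm by 85 mm) begins 54 mm behind the grasp point. The pads swing forward as they close: fully open they stand 13 mm farther back than shut.
Start: joints at [-76.461, 17.578, 86.31, -0, 76.112, -4.211], TCP at [0.175, -0.548, 0.231] pointing down, gripper open.
Joint ranges: [-179.03, 179.03], [-60, 130.46], [8.19, 133.38], [-81.62, 261.62], [5.75, 156.47], [-153.77, 153.77]. Speed limits (degrees/s): [147.25, 147.25, 180, 180, 180, 180].

INTERFACE

Orientations are given as [roll, pitch, yaw] about the fixed x, y, z axes, in that order (R = Rz(yaw) Ry(pitch) Rx(roll)).
In Python, from cell import * gives the robot as it stands.
- The arm moves only by the tool step_arm, never from a script. Its argument "targets" is text: rows parted by semicolons, each of 7 numbers parted by spaces: the turn, a rotation vector about the tool's x, y, z in degrees, then the shift along the tool's x, y, z in mm, then the finger opening in mm, from 0 to 85.4. In form: wx wy wz tx ty tz grip; .... A call has 1 to 20 rows; each row is the pose to reach, as a shift and turn from the pose commanded when the call began, along the tool's axes at that moment; what a row does not reach only later rows make up. A row lasts 1/10 s, in which the tool goes at most 50 mm and 8.59 degrees, less where a joint would pass 70% of its speed; a pose out of reach is approached as far as the arm can. A call with a gripper value outside its range is refused whole. The fingers move at their own pace and stop on an object; "squeeze" is the grip in N (left out, the last holds). Time passes only in rows, so rows that repeat a pose let the fingers close. It gives the time, the measured TCP pose, the force, the opening and the grip force at its end, in the units of the state.
- observe(): the state, without advancing time (a new reading comes with each control period).
- camera(name): name is "scene" or "top"; returns (picture, depth): 384x512x3 uint8, red, green, blue; 384x512 float32, m along the optical axis (not along the pixel's ray), 0 where there is no reading.
- camera_model(name): a dict with "fx", "fy", "cx", "cy" (pixels), "cam_to_world" (4x4, takes a point from camera to world coordinates). Camera axes: x right, y down, z forward; pixel columns grow to the right and rows downward; lengths in m; the calibration is good to about 2 mm. A picture is of the moment at which its call begins. camera_model takes no time and is no camera call.
- hand_in(): hands the job in; it is judged then, once.
The state is a dict: "t": time; "joints": joint angles; "qvel": joint speeds; "joint_torque": joint torques, N m; "eef_pos": TCP position; "tcp_rot": TCP orientation; "force": force on the tool from outside, world axes, zero at the start; "ft_torque": the same for the moment, N m; "grip_width": opening from 0.0 (shut) to 1.0 (fully open); "finger_force": force on a finger pad.
Only numpy, scipy, OpenCV 4.12 (cv2) and the standard library are available. Lean on these libraries where they do the work, as an engineer would, in place of code of your own. Each camera call takes 0.05 s, during which the arm holds its last target. There are 200 camera calls.

TASK

The dark gable-topped tea carton has been left standing on one of its ends. Push near the top of its gabled side with the fingertips so that it tips over onto its flat base, then push it along the worktop until its far end comes up against the front of the tall white canister. Only push: do not pick the carton up, do not shove the canister away, and leave the mugs, the spice jar and the pepper mill where they are.

Things in the scene. Friction and masses are not known exactly. Their poses are not given: they have to be found in the camera images.
- carton: dark tea carton, 68 (own x) x 131 (own y) x 107 mm (own z: 63 mm straight, then a slick gable, ridge along y), 0.13 to 0.26 kg. Origin: centre of its base; own z points from base to gable. At first it stands on its own -y end: own y up, own z level, base facing the canister within 0.2 rad. A level push on the ridge at 80 mm or higher tips it; once over, it reaches 131 mm from its tipping edge
- carton_lead (a point): point on the carton: middle of the lower edge of the end that is uppermost at the start and, once tipped, looks to the canister (own 0, 66, 0 mm)
- carton_foot (a point): point on the carton: middle of the base edge of the end it stands on at the start; it tips about this edge, and once tipped this is the lower edge of the end away from the canister (own 0, -66, 0 mm)
- canister: loose tall white food canister with a closed lid, 150 x 112 mm and 211 mm high, about 0.9 kg (slides at some 5 N; the carton at 1 to 3 N), standing upright. Origin: centre of its underside, own z up; its front is the narrow 112 mm face that looks along own -x, towards the carton
- canister_front (a point): point in the middle of the canister's front face, 30 mm above the worktop (75 mm from the origin along own -x)
- mug_red: red mug, 85 mm across, 122 mm with the handle, 94 mm high, beside the work; leave it alone. Origin: under the middle of its outline, handle included; the handle points along own -y
- mug_green: green mug, same size; leave it alone. Origin: under the middle of its outline, handle included; the handle points along own -y
- spice_jar: small glass spice jar with a red cap, 45 mm across, 108 mm high, on the robot's side of the canister; leave it alone. Origin: centre of its underside
- pepper_mill: upright light grey steel mill, 51 mm across, 220 mm high, behind the canister, to the left; leave it alone. Origin: centre of its underside

How it is judged (in metres and radians):
On the way, in this order (a step that is already met when the one before it is completed fails the run):
1. the carton has been tipped over onto its base, still short of the canister (angle between carton's own z axis and vertical below 0.1 rad and height (world z) of carton below 0.01 m), for 0.1 s.
2. the carton's far end has been pushed up against the front of the canister (x of carton_lead in the frame of canister_front above -0.018 m and y of carton_lead in the frame of canister_front between -0.08 and 0.08 m), for 0.1 s.
At the end, for the whole second after the job is handed in: The carton rests on its base (own z within 0.1 rad of vertical), the middle of its far end within 18 mm of the plane of the canister's front face and no more than 80 mm to either side of that face's middle, at rest; the canister stands upright (all of step 1 and all of step 2 and linear speed of carton below 0.02 m/s and angle between canister's own z axis and vertical below 0.1 rad); the robot touches nothing.
It fails at once if the carton is lifted off the worktop while it stands on its end or tips (height (world z) of carton above 0.085 m).
It fails at once if the carton is lifted off the worktop after it has been tipped (angle between carton's own z axis and vertical below 0.3 rad and height (world z) of carton above 0.03 m).
It fails at once if the canister is shoved more than 30 mm or tipped (distance of canister from where it was at the start of the episode above 0.03 m or angle between canister's own z axis and vertical above 0.2 rad).
It fails at once if a mug, the spice jar or the pepper mill is moved more than 20 mm (distance of any of mug_red, mug_green, spice_jar, pepper_mill from where it was at the start of the episode above 0.02 m).
It also fails if it takes over 42 s, if anything falls off the work surface, if the arm or the gripper's body presses on something with over 40 N, if the wrist force passes 120 N, or if a joint passes its speed limit or range.

## Working session

There is one attempt and no reset: what is moved stays moved. The work goes in short steps, Python scripts to look and compute and a tool call to move; the robot and the scene stay as the last step left them, time stands still between calls to the robot, and variables do not carry over. Pictures are saved under pics/ and viewed, at most 10 in all, crops included, and the job is handed in when it is done.

Besides the shell and the picture viewer there is one more tool, called after "Request:" by a JSON object that holds its "method" and its "body". step_arm: Moves the arm, as the interface text tells. Its arguments: {"type":"object","properties":{"targets":{"type":"string"},"squeeze":{"type":"number"}},"required":["targets"]}

```bash
mkdir -p pics
python3 - <<'E'
from cell import *
import numpy as np,cv2
for n in("scene","top"):
    p,d=camera(n); m=camera_model(n)
    np.savez(f"pics/{n}0.npz",p=p,d=d); cv2.imwrite(f"pics/{n}0.png",p[...,::-1])
    print(n,m["fx"],m["fy"],m["cx"],m["cy"],np.round(m["cam_to_world"],3).tolist(),(d==0).mean())
s=observe();print(s["t"],s["eef_pos"],s["tcp_rot"])
E
ls
```

```text
scene 473.16021129232735 473.16021129232735 254.87936724283458 191.95821703042893 [[0.414, 0.645, -0.643, 1.205], [0.91, -0.283, 0.303, -0.106], [0.013, -0.71, -0.704, 0.795], [0.0, 0.0, 0.0, 1.0]] 0.004048665364583333
top 466.8802109015951 466.8802109015951 261.40761450172414 191.8010737248876 [[0.293, -0.858, 0.421, 0.159], [-0.956, -0.267, 0.121, 0.085], [0.009, -0.438, -0.899, 0.962], [0.0, 0.0, 0.0, 1.0]] 0.006601969401041667
0.1 [ 0.17514208 -0.54701357  0.23046476] [-1.79893507e+02 -9.20983077e-03  1.77515217e+01]
pics
```

View pics/scene0.png

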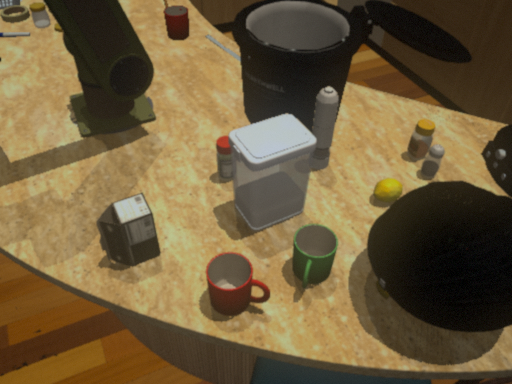

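View pics/top0.png

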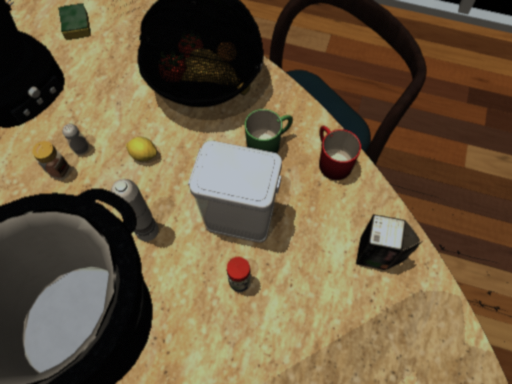

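The scene view shows the carton at about (130,230), the canister at (272,170), the red mug at (232,283), the green mug at (314,255) and the jar at (226,158). In the top view the carton is at (388,242), with its ridge pointing right, away from the canister. Next I'll measure with depth.

```bash
cat > h.py <<'E'
import numpy as np,cv2
from cell import *
def cloud(n,d):
    m=camera_model(n);v,u=np.mgrid[:d.shape[0],:d.shape[1]]
    P=np.stack([(u-m["cx"])/m["fx"]*d,(v-m["cy"])/m["fy"]*d,d],-1)
    T=m["cam_to_world"];W=P@T[:3,:3].T+T[:3,3];W[d==0]=np.nan
    return W
def rect(P): 
    c,s,a=cv2.minAreaRect((P[:,:2]*1000).astype(np.float32));return np.round(c,1),np.round(s,1),round(a,1)
def box(W,u0,u1,v0,v1,z0,z1):
    Q=W[v0:v1,u0:u1].reshape(-1,3);return Q[(Q[:,2]>z0)&(Q[:,2]<z1)]
E
python3 - <<'E'
from h import *
for n,B in(("scene",dict(carton=(90,170,185,270,.12,.14),can=(220,325,105,235,.2,.225),red=(200,275,245,320,.085,.1),green=(285,345,220,290,.085,.1),jar=(212,236,130,185,.1,.115),mill=(308,342,80,160,.15,.23))),
           ("top",dict(carton=(345,430,205,275,.12,.14),can=(180,290,130,245,.2,.225),red=(310,365,118,185,.085,.1),green=(240,297,105,155,.085,.1),jar=(222,258,250,295,.1,.115),mill=(105,165,175,245,.15,.23))):
    f=np.load(f"pics/{n}0.npz");W=cloud(n,f["d"])
    for k,b in B.items():
        Q=box(W,*b);print(n,k,len(Q),*(rect(Q) if len(Q)>3 else ()), np.round(np.median(Q[:,2]),3))
    if 1:
        Q=box(W,*B["carton"]); h=cv2.convexHull((Q[:,:2]*1000).astype(np.float32));print(cv2.approxPolyDP(h,5,True)[:,0].round().tolist())
        Q=box(W,*(B["carton"][:4]),.015,.118); h=cv2.convexHull((Q[:,:2]*1000).astype(np.float32));print('low',cv2.approxPolyDP(h,5,True)[:,0].round().tolist())
E
```

```text
File "<stdin>", line 2
    for n,B in(("scene",dict(carton=(90,170,185,270,.12,.14),can=(220,325,105,235,.2,.225),red=(200,275,245,320,.085,.1),green=(285,345,220,290,.085,.1),jar=(212,236,130,185,.1,.115),mill=(308,342,80,160,.15,.23))),
              ^
SyntaxError: '(' was never closed
```

Run:
```python
from h import *
BB={"scene":dict(carton=(90,170,185,270,.12,.14),can=(220,325,105,235,.2,.225),red=(200,275,245,320,.085,.1),green=(285,345,220,290,.085,.1),jar=(212,236,130,185,.1,.115),mill=(308,342,80,160,.15,.23)),
"top":dict(carton=(345,430,205,275,.12,.14),can=(180,290,130,245,.2,.225),red=(310,365,118,185,.085,.1),green=(240,297,105,155,.085,.1),jar=(222,258,250,295,.1,.115),mill=(105,165,175,245,.15,.23))}
for n,B in BB.items():
    f=np.load(f"pics/{n}0.npz");W=cloud(n,f["d"])
    for k,b in B.items():
        Q=box(W,*b);print(n,k,len(Q),*(rect(Q) if len(Q)>3 else ()), np.round(np.median(Q[:,2]),3))
    for z in((.12,.14),(.015,.118)):
        Q=box(W,*B["carton"][:4],*z); h=cv2.convexHull((Q[:,:2]*1000).astype(np.float32));print(z,cv2.approxPolyDP(h,5,True)[:,0].round().tolist())
```

```text
scene carton 1072 [541.  -75.2] [ 69.  101.1] 3.0 0.13
scene can 2934 [537.7 240.2] [119.7 159.6] 4.7 0.21
scene red 437 [726.2  69.2] [86.3 84. ] 2.2 0.091
scene green 402 [728.5 244.4] [85.6 89.6] 7.5 0.091
scene jar 173 [446.2 176. ] [ 28.8 154.2] 76.5 0.107
scene mill 1184 [461.5 398.6] [ 76.3 331.9] 52.7 0.187
(0.12, 0.14) [[545.0, -126.0], [576.0, -85.0], [570.0, -24.0], [510.0, -27.0], [510.0, -91.0]]
(0.015, 0.118) [[570.0, -24.0], [514.0, -94.0], [552.0, -131.0], [577.0, -82.0]]
top carton 1218 [540.4 -74.8] [ 65.3 102. ] 4.4 0.131
top can 4736 [537.  242.5] [117.5 163.4] 4.2 0.211
top red 316 [726.5  68.9] [85.  83.8] 1.2 0.092
top green 301 [729.2 247.1] [83.6 87.8] 87.8 0.091
top jar 435 [395.6 195.7] [43.8 41.7] 18.1 0.108
top mill 1083 [411.6 410. ] [120.3  55.6] 22.1 0.218
(0.12, 0.14) [[544.0, -126.0], [573.0, -89.0], [568.0, -24.0], [505.0, -27.0], [510.0, -88.0]]
(0.015, 0.118) [[552.0, -132.0], [570.0, -92.0], [569.0, -24.0], [505.0, -27.0], [509.0, -87.0]]
```

Request:
{"method": "step_arm", "body": {"targets": "0 0 -75.8 466 -228 70 0;0 0 -75.8 466 -228 70 0;0 0 -75.8 466 -228 70 0;0 0 -75.8 466 -228 70 0;0 0 -75.8 466 -228 70 0;0 0 -75.8 466 -228 70 0;0 0 -75.8 466 -228 70 0;0 0 -75.8 466 -228 70 0;0 0 -75.8 466 -228 70 0;0 0 -75.8 466 -228 70 0;0 0 -75.8 466 -228 70 0;0 0 -75.8 466 -228 70 0;0 0 -75.8 466 -228 70 0;0 0 -75.8 466 -228 70 0;0 0 -75.8 466 -228 70 0;0 0 -75.8 466 -228 70 0", "squeeze": 20}}

```text
t: 1.7
eef_pos: [0.5488, -0.1895, 0.1616]
tcp_rot: [180.0, 0.0, 93.4]
force: [-0.2, -0.2, 0.7]
grip_width: -0.002
finger_force: 0.0
```

Request:
{"method": "step_arm", "body": {"targets": "0 0 0 0 0 48 0;0 0 0 0 0 48 0;0 0 0 20 0 48 0;0 0 0 35 0 48 0;0 0 0 42 0 48 0;0 0 0 48 0 48 0;0 0 0 54 0 48 0;0 0 0 60 0 48 0;0 0 0 66 0 48 0;0 0 0 72 0 48 0;0 0 0 78 0 48 0;0 0 0 78 0 48 0"}}

```text
t: 2.9
eef_pos: [0.5444, -0.1096, 0.1131]
tcp_rot: [-180.0, -0.0, 93.6]
force: [-0.2, -0.3, 0.1]
grip_width: 0.005
finger_force: 0.0
```

Run:
```python
from h import *
p,d=camera("scene");cv2.imwrite("pics/s1.png",p[150:300,60:300,::-1])
print(observe()["force"])
```

```text
[ 0.23147277 -0.69663859 -0.3153108 ]
```

View pics/s1.png

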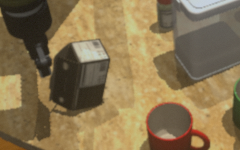

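The crop shows the carton at about (82,75) leaning forward, with the fingertips at (42,65) on its ridge. The push is working, so I'll continue in small rows.

Request:
{"method": "step_arm", "body": {"targets": "0 0 0 6 0 0 0;0 0 0 12 0 0 0;0 0 0 18 0 0 0;0 0 0 24 0 0 0;0 0 0 30 0 0 0;0 0 0 35 0 0 0;0 0 0 40 0 0 0;0 0 0 40 0 0 0;0 0 0 40 0 0 0;0 0 0 40 0 0 0"}}

```text
t: 3.95
eef_pos: [0.5424, -0.0708, 0.1133]
tcp_rot: [180.0, 0.0, 93.5]
force: [0.2, -0.6, -0.9]
grip_width: -0.001
finger_force: 0.0
```

Run:
```python
from h import *
p,d=camera("scene");cv2.imwrite("pics/s2.png",p[150:300,60:300,::-1])
print(observe()["force"])
```

```text
[ 0.22045057  0.30857483 -0.72076887]
```

View pics/s2.png

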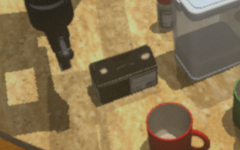

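The carton now lies on its base at crop position (125,75), and the fingertips at (65,55) are clear of it.

Run:
```python
from h import *
for n,b in(("scene",(95,225,175,265)),("top",(290,420,190,300))):
    p,d=camera(n);W=cloud(n,d)
    w=W[b[2]:b[3],b[0]:b[1]];c=p[b[2]:b[3],b[0]:b[1]].max(-1)
    Q=w[(w[...,2]>.015)&(w[...,2]<.112)&(w[...,1]>-.045)&(w[...,1]<.15)&(w[...,0]>.45)&(w[...,0]<.64)]
    h=cv2.convexHull((Q[:,:2]*1000).astype(np.float32));print(n,len(Q),rect(Q),cv2.approxPolyDP(h,5,True)[:,0].round().tolist(),Q[:,2].max())
    R=Q[Q[:,2]>.098];print('ridge',rect(R))
```

```text
scene 2464 (array([537.7,  40.7]), array([ 68.4, 130.7]), 1.6) [[574.0, -21.0], [566.0, 106.0], [506.0, 101.0], [508.0, -24.0]] 0.10855192585447271
ridge (array([540.6,  39.7]), array([  9.4, 108.1]), 2.8)Traceback (most recent call last):
  File "<stdin>", line 6, in <module>
cv2.error: OpenCV(4.12.0) /io/opencv/modules/imgproc/src/approx.cpp:690: error: (-215:Assertion failed) npoints >= 0 && (depth == CV_32S || depth == CV_32F) in function 'approxPolyDP'
```

Request:
{"method": "step_arm", "body": {"targets": "0 0 0 -15 0 0 30;0 0 0 -15 0 30 30;0 0 0 -15 0 58 30;0 0 0 -15 0 58 30;0 0 0 0 0 58 30;0 0 0 15 0 58 30;0 0 0 24 0 58 30;0 0 0 30 0 58 30;0 0 0 35 0 58 30;0 0 0 40 0 58 30;0 0 0 45 0 58 30;0 0 0 50 0 58 30;0 0 0 55 0 58 30;0 0 0 60 0 58 30;0 0 0 65 0 58 30;0 0 0 70 0 58 30;0 0 0 75 0 58 30;0 0 0 80 0 58 30;0 0 0 80 0 58 30"}}

```text
t: 6.0
eef_pos: [0.5381, 0.0091, 0.0558]
tcp_rot: [179.9, 0.0, 93.6]
force: [0.6, -3.9, 2.3]
grip_width: 0.358
finger_force: 1.5
```

```bash
cat > m.py <<'E'
from h import *
p,d=camera("scene");W=cloud("scene",d)
import sys
cv2.imwrite(f"pics/{sys.argv[1]}.png",p[100:300,60:360,::-1])
w=W[130:265,95:235]
Q=w[(w[...,2]>.085)&(w[...,2]<.112)&(w[...,1]>-.03)&(w[...,1]<.17)&(w[...,0]>.49)&(w[...,0]<.59)]
print('ridge',rect(Q),np.round(np.nanpercentile(Q[:,1],[0,2,50,98,100]),4),len(Q))
C=box(W,220,325,90,235,.2,.225);print('can',rect(C))
F=W[150:235,215:275].reshape(-1,3);F=F[(F[:,2]>.12)&(F[:,2]<.17)&(F[:,0]>.5)&(F[:,0]<.58)];print('front pts',np.round(np.nanpercentile(F[:,1],[1,10,50]),4),len(F))
print(observe()["force"])
E
python3 m.py s3
```

```text
ridge (array([544.5,  79.9]), array([177.9,  89.9]), 88.7) [-0.008  -0.0037  0.0844  0.1686  0.1696] 478
can (array([525.8, 296.8]), array([131.2, 276.2]), 12.9)
front pts [0.1663 0.1671 0.1695] 295
[ 0.56540642 -3.2546152   3.19637028]
```

View pics/s3.png

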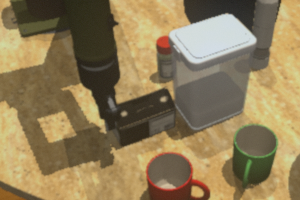

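The crop shows the carton at (142,118), nearly touching the canister front at about (180,105). A few millimetres remain.

Request:
{"method": "step_arm", "body": {"targets": "0 0 0 3 0 0 30;0 0 0 6 0 0 30;0 0 0 9 0 0 30;0 0 0 12 0 0 30;0 0 0 12 0 0 30;0 0 0 12 0 0 30"}}

```text
t: 6.65
eef_pos: [0.5368, 0.0209, 0.0554]
tcp_rot: [180.0, 0.0, 93.5]
force: [1.0, -5.3, 4.0]
grip_width: 0.354
finger_force: 2.2
```

```bash
python3 m.py s4
python3 - <<'E'
from h import *
p,d=camera("scene");W=cloud("scene",d)[130:265,95:245]
print(observe()["eef_pos"])
for z in(.03,.05,.095):
    Q=W[(abs(W[...,2]-z)<.01)&(W[...,1]<.18)&(W[...,1]>0)&(W[...,0]>.5)&(W[...,0]<.59)]
    print(z,[ (x,np.round(np.sort(Q[abs(Q[:,0]-x)<.005][:,1])[[0,-1]],3).tolist()) for x in(.52,.53,.54,.55,.56,.57,.575) if (abs(Q[:,0]-x)<.005).any()])
E
python3 - <<'E'
import cv2
i=cv2.imread('pics/s4.png')[60:160,90:260];cv2.imwrite('pics/s4b.png',cv2.resize(i,None,fx=4,fy=4,interpolation=cv2.INTER_CUBIC))
E
```

```text
ridge (array([544.3,  83.8]), array([165.5,  94.8]), 85.8) [0.0047 0.0076 0.0966 0.1686 0.1691] 481
can (array([524.4, 297.6]), array([133.9, 278.4]), 12.8)
front pts [0.1662 0.167  0.1696] 293
[ 0.0162141  -4.13850063  4.20941545]
[0.53682999 0.02090183 0.05539672]
0.03 [(0.53, [0.03, 0.031]), (0.54, [0.031, 0.174]), (0.55, [0.031, 0.174]), (0.56, [0.032, 0.174]), (0.57, [0.034, 0.114])]
0.05 [(0.52, [0.008, 0.171]), (0.53, [0.17, 0.172]), (0.54, [0.172, 0.173]), (0.55, [0.031, 0.174]), (0.56, [0.01, 0.174]), (0.57, [0.034, 0.11])]
0.095 [(0.52, [0.005, 0.17]), (0.53, [0.047, 0.171]), (0.54, [0.045, 0.171]), (0.55, [0.01, 0.173]), (0.56, [0.008, 0.172]), (0.57, [0.01, 0.01]), (0.575, [0.011, 0.03])]
```

View pics/s4b.png

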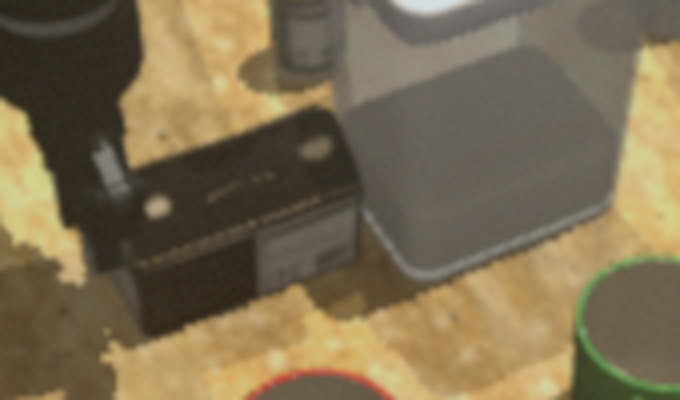

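The enlarged crop shows the carton's far end at about (360,200), up to the canister front with a gap of a few millimetres. I'll nudge it 6 mm more and back away.

Request:
{"method": "step_arm", "body": {"targets": "0 0 0 3 0 0 30;0 0 0 6 0 0 30;0 0 0 8 0 0 30;0 0 0 8 0 0 30;0 0 0 -10 0 0 30;0 0 0 -40 0 0 30;0 0 0 -70 0 0 30;0 0 0 -70 0 -50 30;0 0 0 -70 0 -100 30;0 0 0 -70 0 -130 30;0 0 0 -70 0 -130 30;0 0 0 -70 0 -130 30"}}

```text
t: 7.95
eef_pos: [0.5403, -0.0477, 0.1851]
tcp_rot: [-180.0, -0.1, 93.5]
force: [0.6, 0.4, 0.1]
grip_width: 0.352
finger_force: 0.0
```

Run:
```python
from h import *
p,d=camera("scene");F=cloud("scene",d);W=F[130:265,95:245]
cv2.imwrite("pics/s5.png",cv2.resize(p[100:300,60:360,::-1],None,fx=2,fy=2))
print(observe()["eef_pos"],observe()["force"])
Q=W[(W[...,2]>.085)&(W[...,2]<.112)&(W[...,1]<.19)&(W[...,1]>.01)&(abs(W[...,0]-.54)<.02)]
y=np.sort(Q[:,1]);g=np.diff(y);i=g.argmax();print("carton y",y[0],y[i],"canister",y[i+1],y[-1])
L=W[(W[...,2]>.015)&(W[...,2]<.06)&(W[...,1]<.2)&(abs(W[...,0]-.55)<.03)];print('rear',np.percentile(L[:,1],[0,1,5]))
print('can',rect(box(F,220,325,105,235,.2,.225)))
```

```text
[ 0.53944055 -0.04773409  0.18400543] [-0.0777469  -0.14727999 -0.69902083]
carton y 0.04038037661537186 0.1648391479284477 canister 0.16980832601785786 0.1743980328533795
rear [0.03675825 0.03733905 0.03871453]
can (array([538.3, 240.8]), array([117.8, 157.8]), 4.4)
```

View pics/s5.png

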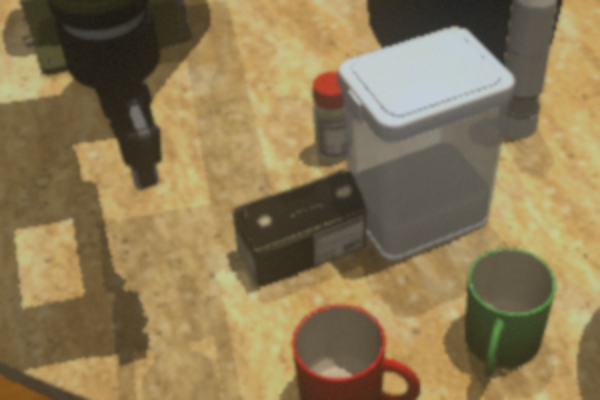

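The carton rests on its base at (305,225), its far end against the canister front at about (365,220). The canister has not moved and the gripper is clear at (145,170).

```bash
python3 -c "
from cell import *
print(hand_in())"
```

```text
the job is handed in; nothing more can be done
None
```

The carton was tipped onto its base and pushed up against the canister's front (measured gap about 5 mm or less), the canister did not measurably move, the gripper ended clear of everything, and the job was handed in at about 8 s; no verdict came back.

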